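Pack lampholders into a hinged case and stand the sample on it

TASK

Pack every porcelain lampholder from the black pocket tray into the open case, one standing upright in each cell, then lower the case's cover gently until it is fully closed. Finally stand the sample lampholder, the one that waits alone on the counter, upright on the middle of the closed cover, and leave the socket, plug and carton nearby where they are.

Things in the scene. Friction and masses are not known exactly. Their poses are not given: they have to be found in the camera images.
- holder0: white porcelain lampholder: round foot 40 mm in diameter and 22 mm high, above it a round neck 28 mm in diameter, 62 mm tall in all; origin at the centre of the underside, z up along its axis. Starts standing in one of the pockets of the black tray (not every run has all six).
- holder1: white porcelain lampholder: round foot 40 mm in diameter and 22 mm high, above it a round neck 28 mm in diameter, 62 mm tall in all; origin at the centre of the underside, z up along its axis. Starts standing in one of the pockets of the black tray (not every run has all six).
- holder2: white porcelain lampholder: round foot 40 mm in diameter and 22 mm high, above it a round neck 28 mm in diameter, 62 mm tall in all; origin at the centre of the underside, z up along its axis. Starts standing in one of the pockets of the black tray (not every run has all six).
- holder3: white porcelain lampholder: round foot 40 mm in diameter and 22 mm high, above it a round neck 28 mm in diameter, 62 mm tall in all; origin at the centre of the underside, z up along its axis. Starts standing in one of the pockets of the black tray (not every run has all six).
- holder4: white porcelain lampholder: round foot 40 mm in diameter and 22 mm high, above it a round neck 28 mm in diameter, 62 mm tall in all; origin at the centre of the underside, z up along its axis. Starts standing in one of the pockets of the black tray (not every run has all six).
- holder5: white porcelain lampholder: round foot 40 mm in diameter and 22 mm high, above it a round neck 28 mm in diameter, 62 mm tall in all; origin at the centre of the underside, z up along its axis. Starts standing in one of the pockets of the black tray (not every run has all six).
- sample: white porcelain lampholder: round foot 40 mm in diameter and 22 mm high, above it a round neck 28 mm in diameter, 62 mm tall in all; origin at the centre of the underside, z up along its axis. The sample: the same kind of part, but it starts standing alone on the counter, between tray and case.
- tray: loose black pocket tray, 136 (x) by 200 (y) by 24 mm high, walls, dividers and floor 5 mm; 2 x 3 open pockets of about 60 mm, centred at x = -33, +33 and y = -65, 0, +65 mm. Origin at the centre of its underside. It may stand to the left or the right of the robot.
- case: fixed cardboard case, base 136 (x) by 200 (y) by 32 mm high, walls, dividers and floor 5 mm (floor top at z = 5 mm); 2 x 3 cells of about 60 mm, centred at x = -33, +33 and y = -65, 0, +65 mm, each takes one standing lampholder. Origin at the centre of its underside; the hinge of its cover runs along y on its far rim (+x side).
- cover (a joint): angle of the case's deep cardboard cover: 0 = fully closed, about 1.75 to 1.95 rad (leaning back) at the start. A stiff hinge: it stays where it is left (about 4 N at the front edge moves it).
- cover_hinge (a point): middle of the hinge line, on the far rim of the case, 32 mm above its underside; the line runs along y
- cover_mid (a point): centre of the cover's outer top face; axes are the cover's: x from the front edge to the hinge, y along the hinge, z out of the face (up when closed). The cover is 136 by 200 mm, 42 mm deep outside, hollow underneath, top plate 4 mm; closed, the case is 74 mm high with a flat top
- cover_front (a point): middle of the front edge of the cover's outer top face (136 mm from the hinge along the cover, 42 mm above the hinge when closed). A wooden pull tab, 16 mm long, 36 mm wide and 10 mm thick, stands out from the middle of the front wall, 22 mm below this edge
- socket: bystander: black round wall socket, 58 mm in diameter, 27 mm high; origin under its centre
- carton: bystander: small closed carton 120 x 90 x 60 mm; origin under its centre
- plug: bystander: white round plug, 42 mm in diameter, lying on its back with two brass pins up, 45 mm high; origin under its centre
Things that resemble listed ones, but are neither listed nor needed, are in the scene too. Leave any green or purple look-alike of the holder0 alone. Leave any turquoise look-alike of the case alone.

How it is judged:
By the outcome, as a careful person would: the job done as asked, in the order asked, and still so for the second after the job is handed in, with the robot touching nothing.
Of holder0, holder1, holder2, holder3, holder4, holder5 only 4 to 6 are there at a start; the rules pass over those that are not, and their reading is None.
At some moment in a run one of sample, tray may be knocked a few centimetres aside while the robot is not near it.
It also fails if it takes over 210 s, if anything falls off the work surface, if the arm or the gripper's body presses on something with over 40 N, if the wrist force passes 120 N, or if a joint passes its speed limit or range.

ROBOT

A 7-joint arm with a two-finger parallel gripper is mounted at the origin on the work surface. World frame = base frame: x ahead of the robot, y to its left, z up, the work surface at z = 0. Lengths are in m, angles in rad, forces in N, time in s.
With the tool pointing down it reaches from about 0.4 to 0.9 m from the base axis. Payload 5.5 kg.
Tool frame: the origin (TCP) lies midway between the tips of the shut fingers; the grasp point (between the pads) lies 19 mm behind it; z points along the fingers, y is the line along which they close (so a half turn about z gives the same grasp; the last joint's range is limited). The gripper opens to 85 mm and grips with 20 to 120 N. Pads are 22 mm wide; open, the fingers measure 114 mm over their backs; the gripper's body (76 mm by 85 mm) begins 54 mm behind the grasp point. The pads swing forward as they close: fully open they stand 13 mm farther back than shut.
Start: joints at [-1.014, 0.501, -0.427, 1.55, 0.221, 1.138, -0.21], TCP at [0.188, 0.622, 0.231] pointing down, gripper open.
Joint ranges: [-2.88, 2.88], [-0.31, 2.03], [-1.54, 1.56], [0.2, 2.42], [-1.41, 4.55], [0.19, 2.02], [-2.57, 2.57]. Speed limits (rad/s): [2.57, 2.57, 3.14, 3.14, 3.14, 3.14, 3.14].

INTERFACE

Orientations are given as a rotation vector (axis times angle).
In Python, from rig import goto, line_to, move_joints, grip, wait, inverse_kinematics, observe, snapshot, Unreachable, hand_in gives the robot as it stands. Calls block until the motion is done:
- goto(position, orientation): joint-space move of the TCP to a pose.
- line_to(position, velocity=0.15, ori=None): straight line of the TCP; ori=None keeps the orientation; velocity is the mean speed in m/s.
- move_joints(angles): joint-space move.
- grip(opening, newtons=None): finger opening in m; newtons is the grip in N (None keeps the last); returns when the fingers have stopped.
- wait(seconds).
- inverse_kinematics(position, orientation): joint angles nearest the present ones, or None.
- observe(): the state.
- snapshot(name): name is "scene" or "top" or "wrist"; returns a dict with "color" (384x512x3 uint8, red, green, blue), "fx", "fy", "cx", "cy" (pixels), "extrinsics" (4x4, takes a point from camera to world coordinates). Camera axes: x right, y up, looking along -z (the intrinsics and any distortion apply to the point x, -y, -z); pixel columns grow to the right and rows downward; lengths in m; the calibration is good to about 2 mm. The wrist camera is an equidistant fisheye: a pixel r from the principal point sees the ray r / f radians off the axis. A picture is of the moment at which its call begins. There is no depth.
A pose or a line that the arm cannot do raises Unreachable and nothing moves.
- hand_in(): hands the job in; it is judged then, once.
The state is a dict: "t": time; "joints": joint angles; "joint_velocities": joint speeds; "joint_torque": joint torques, N m; "eef_pos": TCP position; "ee_rot": TCP orientation; "force": force on the tool from outside, world axes, zero at the start; "torque": the same for the moment, N m; "gripper_width": finger opening in m; "finger_force": force on a finger pad.
Only numpy, scipy, OpenCV 4.12 (cv2) and the standard library are available. Lean on these libraries where they do the work, as an engineer would, in place of code of your own. Each camera call takes 0.05 s, during which the arm holds its last target. There are 200 camera calls.

## Working session

There is one attempt and no reset: what is moved stays moved. The work goes in short steps, each a Python script; the robot and the scene stay as the last script left them, time stands still between calls to the robot, and variables do not carry over. Pictures are saved under pics/ and viewed, at most 14 in all, crops included, and the job is handed in when it is done.

```bash
mkdir -p pics; ls; python3 - <<'E'
from rig import *
import cv2,numpy as np
for n in ("scene","top"):
    s=snapshot(n); cv2.imwrite(f"pics/{n}0.png",cv2.resize(s["color"][:,:,::-1],(800,600),interpolation=cv2.INTER_CUBIC))
    print(n,s["fx"],s["fy"],s["cx"],s["cy"],s["extrinsics"].round(3).tolist(),s.keys())
o=observe();print(o["t"],o["eef_pos"],o["ee_rot"],o["gripper_width"])
E
```

```text
pics
scene 417.909383314467 417.909383314467 259.2451045803736 192.42935623979437 [[0.219, -0.789, 0.574, 1.192], [0.976, 0.179, -0.127, -0.141], [-0.002, 0.588, 0.809, 1.049], [0.0, 0.0, 0.0, 1.0]] dict_keys(['color', 'fx', 'fy', 'cx', 'cy', 'extrinsics'])
top 443.66081953372736 443.66081953372736 264.78507058786397 187.48180521094824 [[0.002, 0.989, -0.146, 0.273], [-1.0, 0.001, -0.007, -0.008], [-0.006, 0.146, 0.989, 1.53], [0.0, 0.0, 0.0, 1.0]] dict_keys(['color', 'fx', 'fy', 'cx', 'cy', 'extrinsics'])
0.1 [0.18809042 0.62154056 0.23035023] [-4.59705010e-01 -3.10745696e+00  2.74396614e-03] 0.08519678780021323
```

View pics/scene0.png

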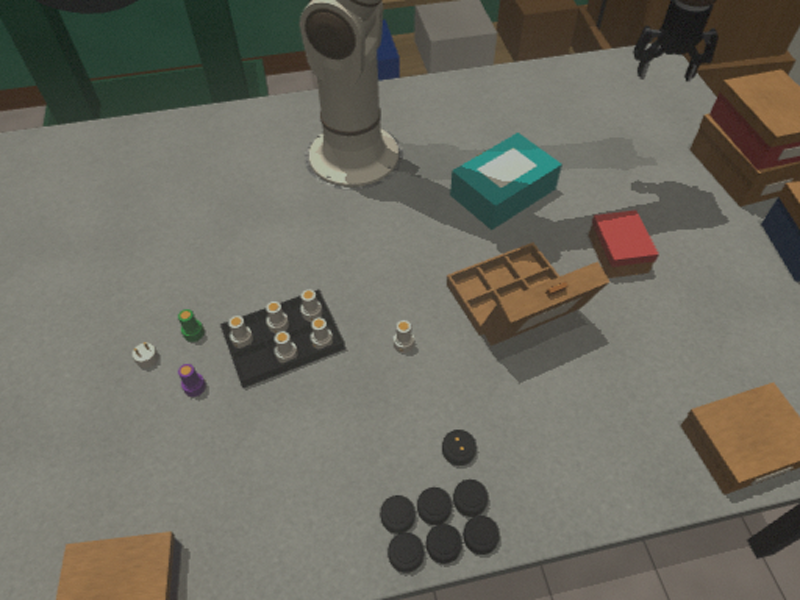

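View pics/top0.png

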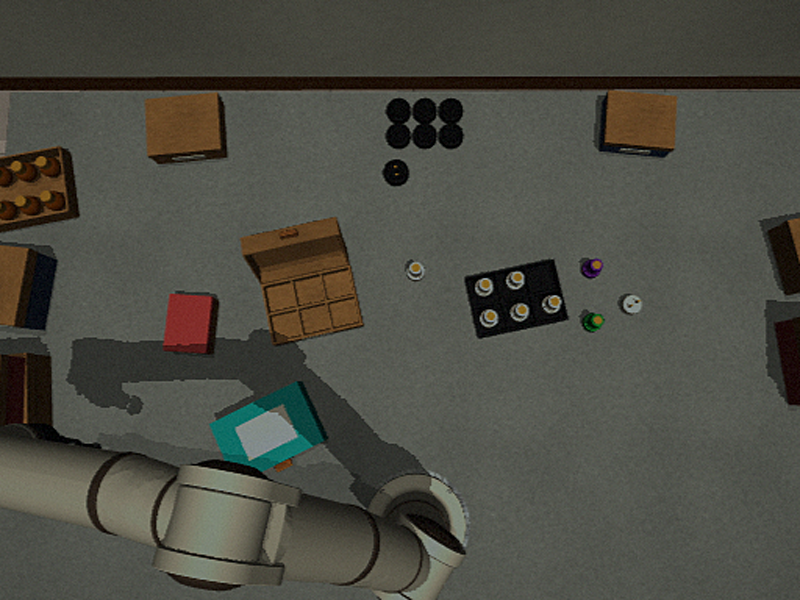

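Both views show five holders in the tray on the right, with one pocket empty. The sample stands at (415,270) in the top view. The case is on the left with its rim corners near (275,344), (363,326) and (348,265), and its cover leans back. The lookalikes are the green and purple holders and the turquoise case.

```bash
cat > h.py <<'E'
from rig import *
import cv2,numpy as np
from scipy.spatial.transform import Rotation as R
def cast(s,uv,z):
    uv=np.atleast_2d(np.array(uv,float)); E=s["extrinsics"]
    d=np.c_[(uv[:,0]-s["cx"])/s["fx"],-(uv[:,1]-s["cy"])/s["fy"],-np.ones(len(uv))]@E[:3,:3].T
    o=E[:3,3]; return o+d*((z-o[2])/d[:,2])[:,None]
def proj(s,P):
    E=s["extrinsics"]; p=(np.atleast_2d(P)-E[:3,3])@E[:3,:3]
    return np.c_[s["cx"]+s["fx"]*p[:,0]/-p[:,2], s["cy"]-s["fy"]*p[:,1]/-p[:,2]]
def ambers(s,z=0.065,roi=((.2,.75),(-.45,.12))):
    """white-ringed amber tops -> world xy at height z, in the region"""
    hsv=cv2.cvtColor(s["color"],cv2.COLOR_RGB2HSV)
    m=cv2.inRange(hsv,(8,110,90),(28,255,255))
    n,_,st,c=cv2.connectedComponentsWithStats(m)
    w=cv2.inRange(hsv,(0,0,110),(179,70,255)); out=[]
    for i in range(1,n):
        if not 8<=st[i,4]<=150: continue
        p=cast(s,c[i],z)[0]
        if not(roi[0][0]<p[0]<roi[0][1] and roi[1][0]<p[1]<roi[1][1]): continue
        u,v=c[i].astype(int); k=w[max(v-10,0):v+11,max(u-10,0):u+11]
        if (k>0).sum()<40: continue
        out.append((*p[:2].round(4),st[i,4],*c[i].round(1)))
    return out
E
python3 - <<'E'
from h import *
t=snapshot("top");s=snapshot("scene")
for n,x in(("top",t),("scene",s)):
    for a in ambers(x): print(n,a)
a=cv2.resize(t["color"][135:225,150:240],(400,400),interpolation=cv2.INTER_CUBIC)
b=cv2.resize(s["color"][145:235,280:395],(400,313),interpolation=cv2.INTER_CUBIC)
im=np.zeros((400,800,3),np.uint8);im[:,:400]=a;im[:313,400:]=b
im=np.clip(im.astype(float)*1.4,0,255).astype(np.uint8)
cv2.imwrite("pics/case.png",im[:,:,::-1])
hsv=cv2.cvtColor(t["color"],cv2.COLOR_RGB2HSV)
m=((hsv[:,:,2]<45)).astype(np.uint8); n,_,st,c=cv2.connectedComponentsWithStats(m[150:230,285:375])
print(st[1:][st[1:,4]>200])
E
```

```text
top (np.float64(0.5451), np.float64(-0.0021), np.int32(20), np.float64(265.9), np.float64(171.0))
top (np.float64(0.5248), np.float64(-0.2199), np.int32(21), np.float64(331.0), np.float64(177.0))
top (np.float64(0.5104), np.float64(-0.1508), np.int32(19), np.float64(310.4), np.float64(181.2))
top (np.float64(0.4724), np.float64(-0.2982), np.int32(22), np.float64(354.9), np.float64(192.5))
top (np.float64(0.454), np.float64(-0.2285), np.int32(21), np.float64(334.0), np.float64(198.0))
top (np.float64(0.441), np.float64(-0.1613), np.int32(21), np.float64(313.8), np.float64(201.9))
scene (np.float64(0.4382), np.float64(-0.161), np.int32(20), np.float64(196.9), np.float64(188.3))
scene (np.float64(0.4514), np.float64(-0.2277), np.int32(21), np.float64(174.6), np.float64(196.0))
scene (np.float64(0.4336), np.float64(-0.3874), np.int32(24), np.float64(118.3), np.float64(201.0))
scene (np.float64(0.4691), np.float64(-0.2978), np.int32(22), np.float64(150.6), np.float64(205.3))
scene (np.float64(0.5069), np.float64(-0.1515), np.int32(21), np.float64(203.5), np.float64(206.6))
scene (np.float64(0.5465), np.float64(-0.0022), np.int32(21), np.float64(257.8), np.float64(208.3))
scene (np.float64(0.5214), np.float64(-0.2197), np.int32(22), np.float64(180.0), np.float64(215.3))
scene (np.float64(0.5535), np.float64(-0.39), np.int32(26), np.float64(118.5), np.float64(236.7))
[[  12   16   67   51 1812]]
```

View pics/case.png

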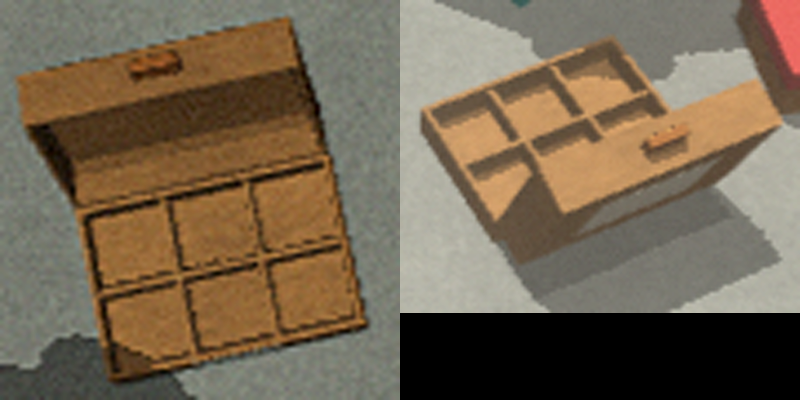

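The crop shows the divider crossings at about (180,280) and (265,262) in the top view. The cover's outer front edge runs (20,75)–(290,17) in the top view and (565,212)–(782,125) in the scene view, with the tab at (155,66) and (666,138).

```bash
python3 - <<'E'
from h import *
t=snapshot("top");s=snapshot("scene")
T=lambda p:np.array(p)*90/400+[150,135]-.5; S=lambda p:np.array(p)*115/400+[280,145]-.5
c=cast(t,T([(97,293),(345,243),(180,280),(265,262),(78,207),(330,157)]),.032);print(c.round(4))
print("centre",c[:2].mean(0),c[2:4].mean(0),"yaw",np.arctan2(*(c[1]-c[0])[[1,0]])+np.pi/2,np.arctan2(*(c[5]-c[4])[[1,0]])+np.pi/2)
print("scene centre",cast(s,S([(161,132)]),.032))
def ray(s,uv):
    a=cast(s,uv,0)[0];o=s["extrinsics"][:3,3];return o,(a-o)/np.linalg.norm(a-o)
def tri(a,b):
    o1,d1=ray(t,T(a));o2,d2=ray(s,S(b));x=np.linalg.lstsq(np.c_[d1,-d2],o2-o1,rcond=None)[0]
    p,q=o1+d1*x[0],o2+d2*x[1];return ((p+q)/2).round(4),np.linalg.norm(p-q).round(4)
for a,b in[((155,66),(266,138)),((290,17),(165,212)),((20,75),(382,125))]:print(tri(a,b))
E
```

```text
[[0.449  0.3196 0.032 ]
 [0.4879 0.1302 0.032 ]
 [0.4591 0.2563 0.032 ]
 [0.4731 0.1914 0.032 ]
 [0.5157 0.3365 0.032 ]
 [0.555  0.1428 0.032 ]]
centre [0.46844669 0.22491623 0.032     ] [0.46610487 0.22383193 0.032     ] yaw 0.20266450184882112 0.20055957674633418
scene centre [[0.47807084 0.22623286 0.032     ]]
(array([0.5952, 0.2543, 0.1659]), np.float64(0.0003))
(array([0.6348, 0.1617, 0.1524]), np.float64(0.0014))
(array([0.5923, 0.3542, 0.1498]), np.float64(0.0003))
```

```bash
cat >> h.py <<'E'
C=np.array([.469,.2255]); YAW=.202
HINGE=np.array([.5356,.2392])
def down(phi): # tool y at angle phi, pointing down
    y=np.array([np.cos(phi),np.sin(phi),0]);z=np.array([0,0,-1.])
    return R.from_matrix(np.c_[np.cross(y,z),y,z]).as_rotvec()
ORI=down(YAW+np.pi/2)
def cell(x,y): c,s=np.cos(YAW),np.sin(YAW); return C+[c*x-s*y,s*x+c*y]
def find(tray=True):
    """fused holder positions of the two fixed views; tray holders or the sample"""
    z=.067 if tray else .062
    out=[]
    t=ambers(snapshot("top"),z); s=ambers(snapshot("scene"),z)
    for a in t:
        for b in s:
            if np.hypot(a[0]-b[0],a[1]-b[1])<.012: out.append([(a[0]+b[0])/2,(a[1]+b[1])/2])
    return np.array(out)
def pick(p,base,g=.030):
    grip(.05); line_to([*p,.14],.3); line_to([*p,base+g],.12)
    grip(.0,40); o=observe(); print("gripped",o["gripper_width"].__round__(4),o["finger_force"])
    line_to([*p,.16],.2)
def place(p,base,g=.030,v=.06):
    line_to([*p,.16],.3); line_to([*p,base+g+.015],.15); line_to([*p,base+g+.001],v)
    print("before release",observe()["force"].round(1)); grip(.048); line_to([*p,.14],.2)
E
python3 - <<'E'
from h import *
p=observe()["eef_pos"]
print(inverse_kinematics([.5,-.2,.2],ORI),inverse_kinematics([*cell(.033,0),.035],ORI))
line_to([p[0],p[1],.33],.3)
goto([.45,.05,.3],ORI)
h=find(); print(h, observe()["t"])
tr=[q for q in h if q[1]<-.1]; q=max(tr,key=lambda a:a[1])
pick(q,.005); print(observe()["t"],observe()["force"])
s=snapshot("scene")["color"];w=snapshot("wrist")["color"]
im=np.hstack([s[100:292,128:384],cv2.resize(w,(256,192))]);cv2.imwrite("pics/p1.png",cv2.resize(im,None,fx=1.5,fy=1.5)[:,:,::-1])
E
```

```text
[ 0.05417143  0.31504648  0.33328104  1.88486146 -0.1239221   0.96159784
  2.21610836] [-0.20171303  0.5967895  -0.35431693  1.92718923  0.31853831  0.67204933
  1.02159641]
[[ 0.5236  -0.21965]
 [ 0.50915 -0.1508 ]
 [ 0.47135 -0.29765]
 [ 0.44025 -0.16105]] 3.125
gripped 0.0272 39.22580301761627
6.7167 [-0.42089519 -0.24762226 -0.336297  ]
```

View pics/p1.png

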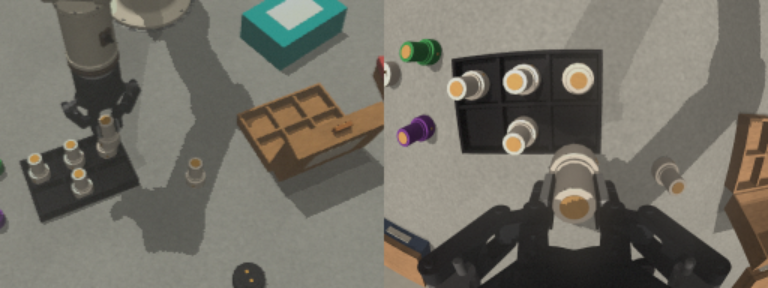

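The picture shows the first holder held upright in the gripper, with four left in the tray. Next: place it in a far cell and check.

```bash
python3 - <<'E'
from h import *
place(cell(.033,-.065),.005); o=observe(); print(o["t"],o["force"].round(1))
line_to([.45,.12,.2],.3)
print(find())
t=snapshot("top")["color"][120:230,140:380]
im=np.clip(cv2.resize(t,None,fx=3,fy=3,interpolation=cv2.INTER_CUBIC).astype(float)*1.3,0,255);cv2.imwrite("pics/p2.png",im[:,:,::-1])
E
```

```text
before release [ 0.3  0.5 -1.4]
10.3 [ 0.7 -0.1 -0.2]
[[ 0.5461  -0.0023 ]
 [ 0.5236  -0.21965]
 [ 0.47135 -0.29765]
 [ 0.44025 -0.16105]][ WARN:0@3.937] global loadsave.cpp:1063 imwrite_ Unsupported depth image for selected encoder is fallbacked to CV_8U.
```

View pics/p2.png

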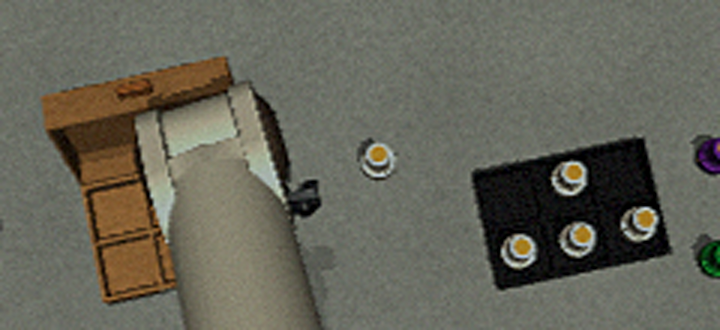

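The tray is undisturbed and four holders remain; the arm hides the case. Next: two more holders, then a look.

```bash
python3 - <<'E'
from h import *
for c in [(.033,0),(-.033,-.065)]:
    line_to([.45,.08,.2],.3)
    h=find(); tr=[q for q in h if q[1]<-.08]; print(len(tr))
    q=max(tr,key=lambda a:a[1]); print(q)
    pick(q,.005); place(cell(*c),.005); o=observe(); print(o["t"],o["force"].round(1))
line_to([.45,-.02,.25],.3)
print(find().tolist())
t=snapshot("top")["color"][120:230,140:380]
im=np.clip(cv2.resize(t,None,fx=3,fy=3,interpolation=cv2.INTER_CUBIC)*1.3,0,255).astype(np.uint8);cv2.imwrite("pics/p3.png",im[:,:,::-1])
E
```

```text
3
[ 0.44025 -0.16105]
gripped 0.0271 39.150341749191284
before release [ 0.3  0.6 -0.7]
18.375 [ 0.1 -0.7 -1.1]
2
[ 0.5236  -0.21965]
gripped 0.027 39.35350835323334
before release [ 1.3 -0.8  0.6]
26.4333 [0.2 0.5 0. ]
[[0.4712, -0.29774999999999996], [0.45335000000000003, -0.22785]]
```

View pics/p3.png

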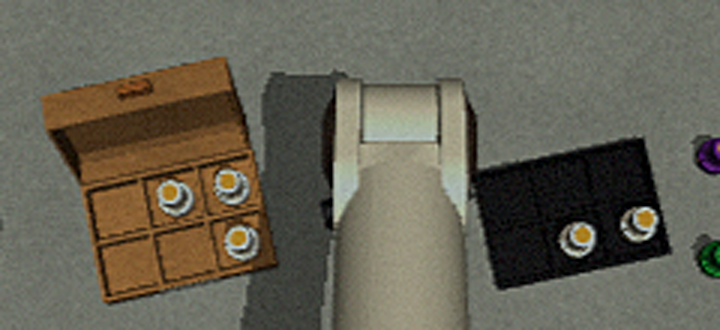

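Three holders stand upright in the case, with two left in the tray at (578,238) and (641,222).

```bash
python3 - <<'E'
from h import *
for c in [(-.033,0),(-.033,.065)]:
    line_to([.45,.05,.2],.3)
    h=find(); tr=[q for q in h if q[1]<-.08]; print(len(tr))
    q=max(tr,key=lambda a:a[1]); print(q)
    pick(q,.005); place(cell(*c),.005); o=observe(); print(o["t"],o["force"].round(1))
line_to([*cell(-.033,.065),.25],.3); line_to([.40,-.15,.25],.3)
print(find().tolist())
t=snapshot("top")["color"][120:230,140:380]
s=snapshot("scene")["color"][130:240,220:460]
im=np.clip(cv2.resize(np.vstack([t,s]),None,fx=2.7,fy=2.7,interpolation=cv2.INTER_CUBIC)*1.3,0,255).astype(np.uint8);cv2.imwrite("pics/p4.png",im[:,:,::-1])
E
```

```text
2
[ 0.45335 -0.22785]
gripped 0.0269 39.17841374874115
before release [0.5 0.4 0.6]
35.3083 [-0.7 -0.2  0.4]
1
[ 0.4712  -0.29775]
gripped 0.027 39.412994384765625
before release [ 0.  -0.4 -0.9]
44.1833 [-1.2 -0.1 -0.6]
[]
```

View pics/p4.png

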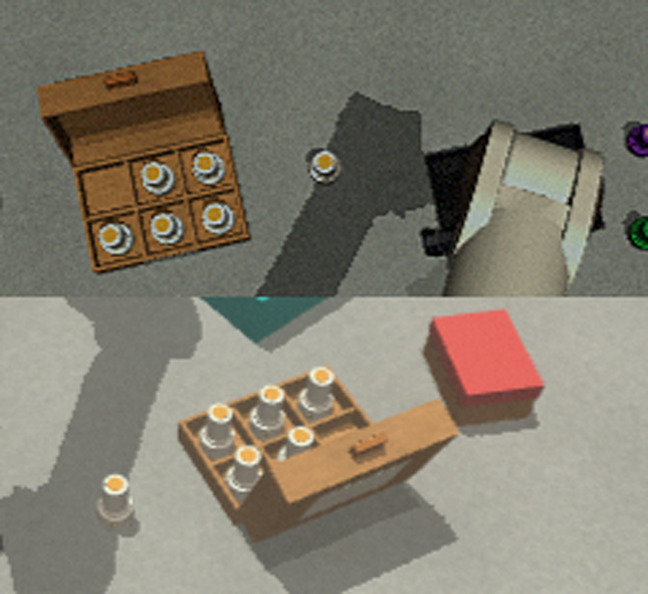

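All five holders stand upright in the cells, leaving the far-left cell empty. Next: close the cover by pushing from behind along its arc.

```bash
cat >> h.py <<'E'
def hp(x,z): return [HINGE[0]+x*np.cos(YAW),HINGE[1]+x*np.sin(YAW),z]
def push(th,r=.115,w=.011):
    s,c=np.sin(th),np.cos(th)
    x=(-.136*c+.042*s if th>np.pi/2 else -r*c+.042*s)+w
    return hp(x,.032+r*s+.042*c)
E
python3 - <<'E'
from h import *
p=observe()["eef_pos"]; line_to([p[0],p[1],.33],.3)
a=push(1.85,w=.04)
line_to([*a[:2],.33],.3); grip(0)
line_to(a,.15); print(observe()["force"].round(1))
for th in np.arange(1.9,.95,-.1):
    line_to(push(th),.06); print(round(th,2),observe()["force"].round(1))
t=snapshot("top")["color"][110:240,140:380]
s=snapshot("scene")["color"][110:240,220:460]
im=np.clip(cv2.resize(np.vstack([t,s]),None,fx=2.3,fy=2.3,interpolation=cv2.INTER_CUBIC)*1.3,0,255).astype(np.uint8);cv2.imwrite("pics/p5.png",im[:,:,::-1])
E
```

```text
[-0.1 -0.1  0. ]
1.9 [0.2 0.4 0.3]
1.8 [0.8 0.6 0.5]
1.7 [ 0.8 -0.4 -0.2]
1.6 [ 0.2 -0.5 -0. ]
1.5 [-0.2 -0.6  0.6]
1.4 [ 1.1  0.3 -0. ]
1.3 [-0.3 -0.9  0.5]
1.2 [-0.5  0.1 -0. ]
1.1 [-0.5 -0.2 -0.6]
1.0 [ 0.1  0.1 -0.2]
```

View pics/p5.png

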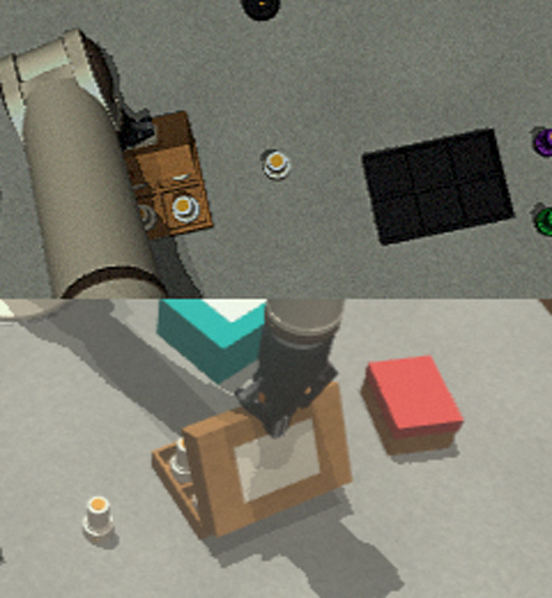

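The cover follows the closed fingers and is past vertical. The sample has moved a little since the start, so it gets measured again before the pick. Next: finish closing.

```bash
python3 - <<'E'
from h import *
for th in np.arange(.9,-.01,-.1):
    line_to(push(th),.05); print(round(th,2),observe()["force"].round(1))
p=push(0); z=.074
while z>.066:
    z-=.001; line_to([p[0],p[1],z],.02); f=observe()["force"]; print(round(z,4),f.round(1),observe()["eef_pos"][2].round(4))
    if f[2]>14: break
line_to([p[0],p[1],.25],.2); line_to([.38,.0,.3],.3); goto([.40,-.15,.3],ORI)
T=snapshot("top");S=snapshot("scene"); print(find(False),ambers(T,.062),ambers(S,.062),observe()["t"])
t=T["color"][110:240,140:380]
s=S["color"][110:240,220:460]
im=np.clip(cv2.resize(np.vstack([t,s]),None,fx=2.3,fy=2.3,interpolation=cv2.INTER_CUBIC)*1.3,0,255).astype(np.uint8);cv2.imwrite("pics/p6.png",im[:,:,::-1])
E
```

```text
0.9 [-0.3 -0.4 -0.2]
0.8 [-0.6  0.5 -0.6]
0.7 [-0.   0.1 -0.4]
0.6 [-0.3 -0.8  0.6]
0.5 [0.2 1.3 0.4]
0.4 [ 0.1 -0.8 -0.3]
0.3 [ 0.2 -0.5  1.2]
0.2 [-0.  -0.7  0.2]
0.1 [-1.  -0.2 -0.4]
0.0 [-0.2 -0.   5.1]
0.073 [-3.1 -1.9 15.3] 0.074
[] [] [(np.float64(0.5158), np.float64(0.0172), np.int32(21), np.float64(262.0), np.float64(199.0)), (np.float64(0.4313), np.float64(-0.3882), np.int32(24), np.float64(118.3), np.float64(201.0)), (np.float64(0.5515), np.float64(-0.3908), np.int32(26), np.float64(118.5), np.float64(236.7))] 61.5417
```

View pics/p6.png

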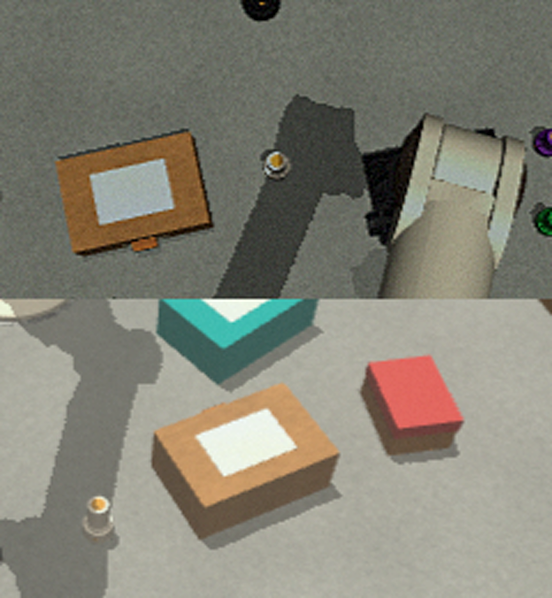

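The cover is fully closed. The sample at top (277,163) is half in the arm's shadow, so I'll clear the arm, measure again and pick.

```bash
python3 - <<'E'
from h import *
goto([.36,-.32,.3],ORI)
T=snapshot("top");S=snapshot("scene")
m=lambda L:np.array([a[:2] for a in L if abs(a[1])<.1])
print(m(ambers(T,.062)),m(ambers(S,.062)))
c=cast(T,np.array([(58,158),(190,131)])/2.3+[140,110]-.5,.074);mid=c.mean(0)[:2];yaw=np.arctan2(*(c[1]-c[0])[[1,0]])+np.pi/2
print("far edge",mid,yaw,"centre",mid-.068*np.array([np.cos(yaw),np.sin(yaw)]))
q=cast(S,np.array([(152,439-299),(285,385-299),(338,456-299),(200,508-299)])/2.3+[220,110]-.5,.074);print("scene centre",q.mean(0))
E
```

```text
[[0.5168 0.018 ]] [[0.5158 0.0172]]
far edge [0.53855301 0.23957993] 0.20677215406696936 centre [0.4720015 0.2256194]
scene centre [0.47434861 0.22186855 0.074     ]
```

```bash
python3 - <<'E'
from h import *
q=[.5163,.0176]
line_to([*q,.2],.3); pick(q,0)
d=np.array([.471,.225]); line_to([*q,.24],.2); line_to([*d,.24],.25)
line_to([*d,.122],.12); line_to([*d,.105],.03); print(observe()["force"].round(1))
wait(.3); grip(.05); line_to([*d,.22],.12); line_to([.38,-.05,.3],.3); goto([.36,-.32,.3],ORI)
T=snapshot("top");S=snapshot("scene")
a=[np.round(x[:2],4) for I in(T,S) for x in ambers(I,.136,((.4,.55),(.1,.3)))];print(a,observe()["t"])
t=T["color"][110:240,140:380]; s=S["color"][110:240,220:460]
im=np.clip(cv2.resize(np.vstack([t,s]),None,fx=2.3,fy=2.3,interpolation=cv2.INTER_CUBIC)*1.3,0,255).astype(np.uint8);cv2.imwrite("pics/p7.png",im[:,:,::-1])
E
```

```text
gripped 0.027 39.11379039287567
[-1.3 -0.7  3.9]
[array([0.4705, 0.2234]), array([0.4702, 0.2232])] 74.3417
```

View pics/p7.png

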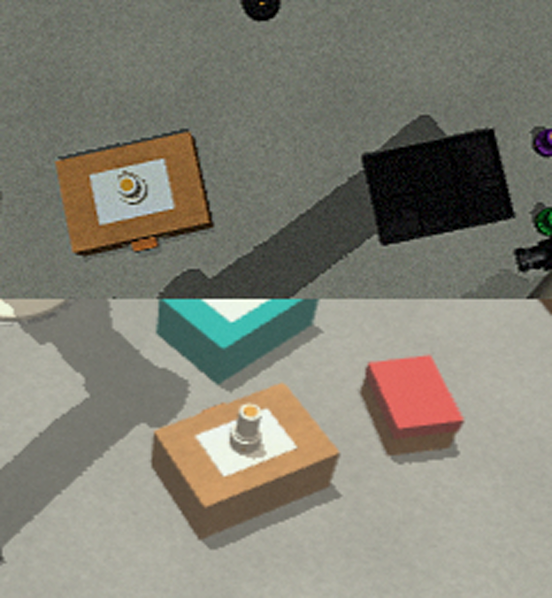

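The sample stands upright in the middle of the closed cover at (128,187) in the top view. The tray is empty, and the socket and carton in view have not moved.

```bash
python3 -c "
from rig import *
print(hand_in())"
```

```text
the job is handed in; nothing more can be done
None
```

The job is handed in: all five holders from the tray stand upright in their own cells (the far-left one is empty), the cover is fully closed, the sample stands upright on its middle, and I didn't touch the socket, plug or carton (about 74 s of the 210 s used).

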